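# Pair lids with tins and press them shut

## Robot

A 6-joint arm with a two-finger parallel gripper is mounted at the origin on the work surface. World frame = base frame: x ahead of the robot, y to its left, z up, the work surface at z = 0. Lengths are in m, angles in rad, forces in N, time in s.
With the tool pointing down it reaches from about 0.4 to 0.925 m from the base axis. Payload 3.4 kg.
Tool frame: the origin (TCP) lies at the very end of the fingers, on their centre line; the grasp point (between the pads) lies manip.grip_depth behind it (manip.grip_depth is the distance from the TCP to the grasp point, in m); z points along the fingers, x is the direction in which the jaws open and shut, and the axes are right-handed (so a half turn about z gives the same grasp; the last joint's range is limited). The gripper opens to 85 mm and grips with 20 to 120 N. Pads are 22 mm wide; open, the fingers measure 114 mm over their backs; the gripper's body (76 mm by 85 mm) begins 54 mm behind the grasp point. The pads swing forward as they close: fully open they stand 13 mm farther back than shut.
Start: joints at [-1.323, 0.307, 1.506, -0, 1.328, -0.073], TCP at [0.181, -0.546, 0.231] pointing down, gripper open.
Joint ranges: [-3.12, 3.12], [-1.05, 2.28], [0.14, 2.33], [-1.42, 4.57], [0.1, 2.73], [-2.68, 2.68]. Speed limits (rad/s): [2.57, 2.57, 3.14, 3.14, 3.14, 3.14].

## Interface

Orientations are given as a rotation vector (axis times angle).
In Python, from workcell import manip gives the robot as it stands. The module is installed in compiled form; this text tells all that it offers.
- The arm moves only by the tool drive_tool, never from a script. Its argument "commands" is a list that holds one entry, the list of rows, each a list of 5 numbers: the finger opening in m, from 0 to 0.0854, then the shift along the tool's x, y, z in m, then the turn about the tool's z in rad. In form: [[[fingers, dx, dy, dz, turn], ...]]. A call has 1 to 8 rows; each row is the pose to reach, as a shift and turn from the pose commanded when the call began, along the tool's axes at that moment; what a row does not reach only later rows make up. A row lasts 1/8 s, in which the tool goes at most 62.5 mm and 10.7 degrees, less where a joint would pass 70% of its speed; a pose out of reach is approached as far as the arm can. A call with a gripper value outside its range is refused whole. The fingers move at their own pace and stop on an object; "newtons" is the grip in N (left out, the last holds). Time passes only in rows, so rows that repeat a pose let the fingers close. It gives the time, the measured TCP pose, the force and the opening at its end, in the units of the state.
- manip.get_state(): the state, without advancing time (a new reading comes with each control period).
- manip.grab_frame(name): name is "scene" or "top"; returns a dict with "pixels" (480x640x3 uint8, red, green, blue), "intrinsics" (3x3 intrinsics, pixels), "dist_coeffs" ([k1, k2, p1, p2, k3] as OpenCV has them; the pictures are not rectified), "extrinsics" (4x4, takes a point from camera to world coordinates). Camera axes: x right, y up, looking along -z (the intrinsics and any distortion apply to the point x, -y, -z); pixel columns grow to the right and rows downward; lengths in m; the calibration is good to about 2 mm. A picture is of the moment at which its call begins. There is no depth.
- manip.job_done(): hands the job in, once; it reports no verdict.
The state is a dict: "time_s": time; "qpos": joint angles; "joint_vel": joint speeds; "tau": joint torques, N m; "position": TCP position; "tool_rot": TCP orientation; "wrist_force": force on the tool from outside, world axes, zero at the start; "moment": the same for the moment, N m; "gripper_width": finger opening in m.
Only numpy, scipy, OpenCV 4.12 (cv2) and the standard library are available. Lean on these libraries where they do the work, as an engineer would, in place of code of your own. Each camera call takes 0.05 s, during which the arm holds its last target. There are 200 camera calls.

## Task

Lay the red lid on the red tin and the blue lid on the blue tin in the press tray, letting go of each, then push the tray fully home under the press. Pull the red-handled lever down until you feel both lids go solid on their rims, without leaning harder on it, and ease it slowly all the way back up rather than letting it snap. Close the lids only with the press, leave the tray in it, and leave the yellow lid and the other things on the bench where they are.

Things in the scene. Friction and masses are not known exactly. Their poses are not given: they have to be found in the camera images.
- lid_red: Red lid: a 68 mm flange 5 mm thick, a 50 mm plug 12 mm long under it that tapers to 40 mm at its foot, and a central round knob 22 mm across and 24 mm tall on top (41 mm overall, 60 g). Origin: centre of the plug's underside; z is its axis, pointing up through the knob. It starts standing on its plug somewhere on the bench.
- lid_blue: Blue lid: a 68 mm flange 5 mm thick, a 50 mm plug 12 mm long under it that tapers to 40 mm at its foot, and a central round knob 22 mm across and 24 mm tall on top (41 mm overall, 60 g). Origin: centre of the plug's underside; z is its axis, pointing up through the knob. It starts standing on its plug somewhere on the bench.
- tin_red: Red open tin, 66 mm across, 50 mm tall, 58 mm bore, in one of the tray's two pockets. Origin: centre of its underside, z up. Inside, 6 to 8 mm below the rim, is a black sealing disc that slides down the bore only under about 24 N, so a lid laid in the mouth stands 4 to 6 mm proud until pressed. Closed, the flange lies on the rim, the lid's origin 38 mm above the tin's.
- tin_blue: Blue open tin, 66 mm across, 50 mm tall, 58 mm bore, in one of the tray's two pockets. Origin: centre of its underside, z up. Inside, 6 to 8 mm below the rim, is a black sealing disc that slides down the bore only under about 24 N, so a lid laid in the mouth stands 4 to 6 mm proud until pressed. Closed, the flange lies on the rim, the lid's origin 38 mm above the tin's.
- press: Fixed press, green crosshead 226 mm high. Origin: on the bench under the middle of the steel platen; x: the way the tray slides in, y: left. Tins 84 mm apart along y, at first 125 mm before the platen. Base 12 mm high, from 215 mm before to 75 mm behind the origin, 280 mm wide. Crosshead and platen 40 mm deep in x.
- tray (a joint): Slide of the aluminium tray, m: 0 pulled out (start), 0.125 fully home against its stop. It moves with about 3 N, by pushing.
- push_plate (a point): Centre of the robot-side face of the tray's upright black push plate, 60 mm wide, 10 mm thick, spanning 15 mm below to 15 mm above this point, 47 mm above the bench. Push it along the press's x.
- lever (a joint): Lever angle, rad: 0 up (start), grows as the handle goes down, end of its travel 1.05, which the lids meet well before. A spring always drives it back up; about 5 N at the handle unloaded, about 6 N more while the lids slide down, then suddenly solid. The platen goes down 36.8 mm per radian from 123 to 133 mm above the bench (set anew each time, not reported).
- handle (a point): Middle of the free part of the red crossbar at the lever's end: 22 mm diameter, along the press's y, 42 mm to the press's left of the lever arm, ending 37 mm further left. It moves on a 220 mm arc, starting about 316 mm above the bench. It can be pressed down from above with closed fingers.
- lever_pivot (a point): Point on the lever's axis, in the plane of the handle's travel, 195 mm above the bench; the handle's arc is about this point, 33 degrees above level at the start on the robot's side of it.
- lid_yellow: Yellow lid of the same shape, which has no tin here: leave it. Origin: centre of its underside.
- jar: Small closed jar with a green cap, 48 mm across, 100 mm tall; leave it. Origin under its centre.
- bushing: Steel bushing, 26 mm across, 14 mm tall; leave it. Origin under its centre.
- weight: Brass weight, 24 mm across, 26 mm tall; leave it. Origin under its centre.
- screwdriver: Orange screwdriver 180 mm long, lying along its x; leave it.
- cup: Steel cup, 64 mm across, 50 mm tall; leave it. Origin under its centre.
Things that resemble listed ones, but are neither listed nor needed, are in the scene too. What is shaped like the tin_blue but orange is not meant. What is shaped like the lid_red but orange is not meant.

How it is judged:
By the outcome, as a careful person would: the job done as asked, in the order asked, and still so for the second after the job is handed in, with the robot touching nothing.
It also fails if it takes over 72 s, if anything falls off the work surface, if the arm or the gripper's body presses on something with over 40 N, if the wrist force passes 120 N, or if a joint passes its speed limit or range.

## Working session

There is one attempt and no reset: what is moved stays moved. The work goes in short steps, Python scripts to look and compute and a tool call to move; the robot and the scene stay as the last step left them, time stands still between calls to the robot, and variables do not carry over. Pictures are saved under pics/ and viewed, about 8 in all and at most 12, crops included, and the job is handed in when it is done.

Besides the shell and the picture viewer there is one more tool, called after "Emit:" in YAML: its name, and indented under it one key for each argument. drive_tool: Moves the arm, as the interface text tells. Its arguments: {"type":"object","properties":{"commands":{"type":"array","items":{"type":"array","items":{"type":"array","items":{"type":"number"}}}},"newtons":{"type":"number"}},"required":["commands"]}

```bash
mkdir -p pics
cat > h.py <<'E'
import numpy as np, cv2, pickle
from workcell import manip
def grab(n,tag):
    f=manip.grab_frame(n); pickle.dump(f,open(f'{tag}.pkl','wb')); return f
def load(tag): return pickle.load(open(f'{tag}.pkl','rb'))
def save(img,p): cv2.imwrite(p,cv2.cvtColor(img,cv2.COLOR_RGB2BGR))
def ray(f,u,v):
    K=np.array(f['intrinsics'],float);d=np.array(f['dist_coeffs'],float);T=np.array(f['extrinsics'],float)
    x,y=cv2.undistortPoints(np.array([[[u,v]]],float),K,d)[0,0]
    return T[:3,3],T[:3,:3]@np.array([x,-y,-1.])
def atz(f,u,v,z):
    o,r=ray(f,u,v); return o+r*(z-o[2])/r[2]
def tri(*obs):
    A=np.zeros((3,3));b=np.zeros(3)
    for f,u,v in obs:
        o,r=ray(f,u,v);r=r/np.linalg.norm(r);P=np.eye(3)-np.outer(r,r);A+=P;b+=P@o
    X=np.linalg.solve(A,b)
    return X,[np.linalg.norm(np.cross(X-ray(f,u,v)[0],ray(f,u,v)[1]/np.linalg.norm(ray(f,u,v)[1]))) for f,u,v in obs]
def proj(f,X):
    T=np.array(f['extrinsics'],float);c=T[:3,:3].T@(np.array(X,float)-T[:3,3]);c=c*[1,-1,-1]
    return cv2.projectPoints(c.reshape(1,1,3),np.zeros(3),np.zeros(3),np.array(f['intrinsics'],float),np.array(f['dist_coeffs'],float))[0][0,0]
E
python3 - <<'E'
from h import *
for n in('scene','top'):
    f=grab(n,n);save(f['pixels'],f'pics/{n}.png');print(n,np.round(f['extrinsics'],3).tolist(),f['intrinsics'])
s=manip.get_state();print(s,manip.grip_depth)
E
```

```text
scene [[-0.882, -0.401, 0.248, 1.006], [0.472, -0.759, 0.449, 0.778], [0.008, 0.513, 0.858, 1.757], [0.0, 0.0, 0.0, 1.0]] [[623.28664262   0.         323.56845764]
 [  0.         623.28664262 234.73286579]
 [  0.           0.           1.        ]]
top [[-0.006, 0.997, -0.077, 0.458], [-1.0, -0.007, -0.017, -0.048], [-0.017, 0.077, 0.997, 1.525], [0.0, 0.0, 0.0, 1.0]] [[604.8188417    0.         311.96750627]
 [  0.         604.8188417  234.9420964 ]
 [  0.           0.           1.        ]]
{'time_s': 0.1, 'qpos': array([-1.32350423e+00,  3.07491638e-01,  1.50753532e+00, -2.69769538e-05,
        1.32837527e+00, -7.34684060e-02]), 'joint_vel': array([ 0.00101784, -0.00105036, -0.00161086, -0.00054676, -0.00110732,
        0.00021502]), 'tau': array([-4.19311664e-05, -4.58528996e+01, -2.52607441e+01, -1.71944184e-04,
        5.58741289e-03, -5.56938559e-06]), 'position': array([ 0.18112495, -0.54508129,  0.23047969]), 'tool_rot': array([-2.54676079e+00,  1.83750506e+00,  2.20245268e-03]), 'wrist_force': array([ 0.07100575, -0.20228799,  0.22078346]), 'moment': array([0.00652543, 0.05845073, 0.01602429]), 'gripper_width': 0.08556982203496519} 0.0187
```

View pics/scene.png

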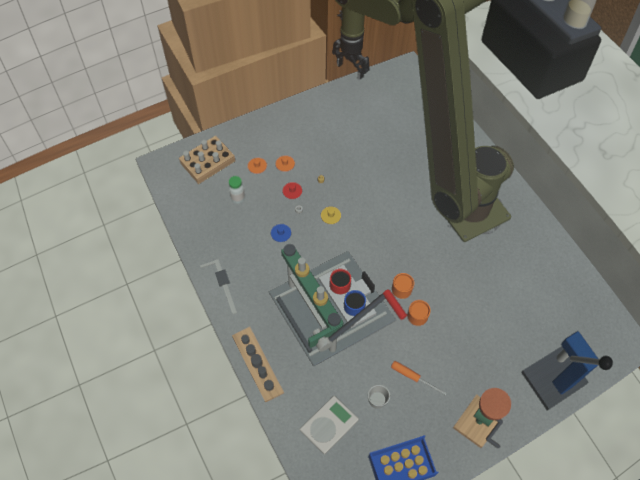

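View pics/top.png

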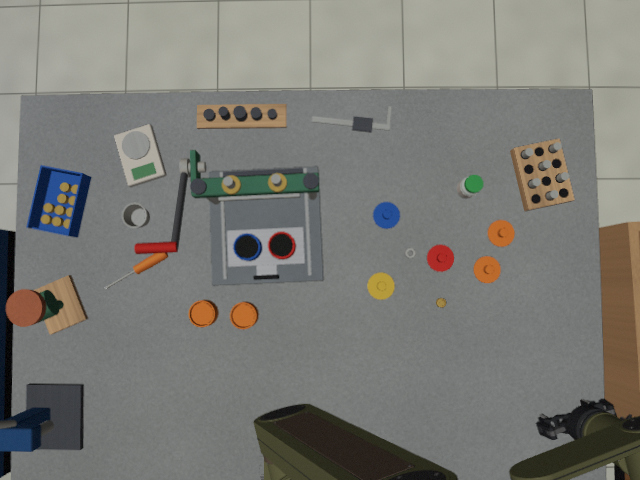

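The overview shows these candidates:
- **Red lid:** top (441,258), scene (292,190).
- **Blue lid:** top (386,215).
- **Lids to leave:** orange at top (500,233) and (487,269), yellow at (381,286).
- **Tins in the tray:** blue at top (247,246), red at (282,245).
- **Tins to leave:** orange at (203,313) and (244,315).

Next I'll enlarge crops to check the choice.

Run:
```python
from h import *
t=load('top')['pixels'];s=load('scene')['pixels']
def c(im,x,y,w,h,k): return cv2.resize(im[y:y+h,x:x+w],None,fx=k,fy=k,interpolation=cv2.INTER_CUBIC)
a=np.hstack([c(t,360,195,100,75,4),c(s,260,170,100,75,4)])
b=np.hstack([c(t,130,155,200,150,2),c(s,260,235,160,120,2.5)])
save(np.vstack([a,b]),'pics/crop1.png')
b=np.hstack([c(t,200,215,100,75,4),c(s,315,255,100,75,4)])
d=np.hstack([c(t,125,150,100,110,4),c(s,315,255,100,110,4)])
save(b,'pics/crop2.png')
```

```text
(no output)
```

View pics/crop1.png

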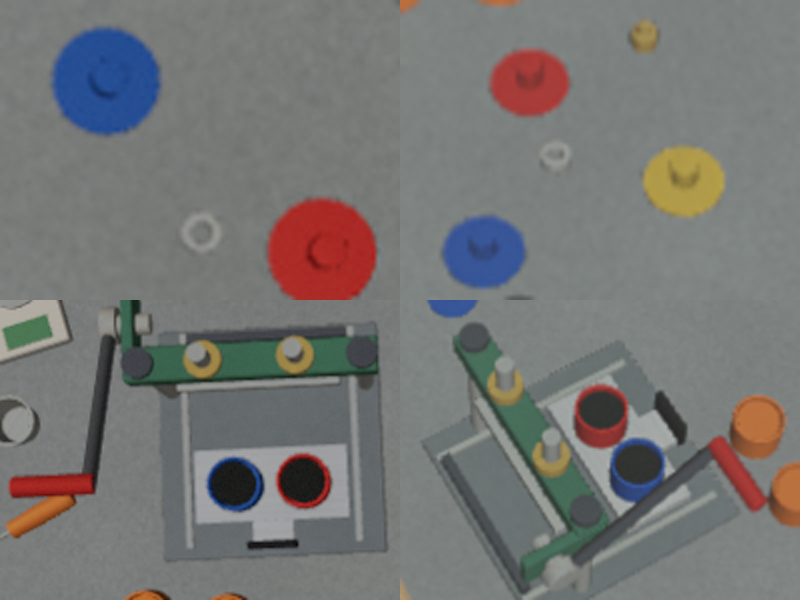

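View pics/crop2.png

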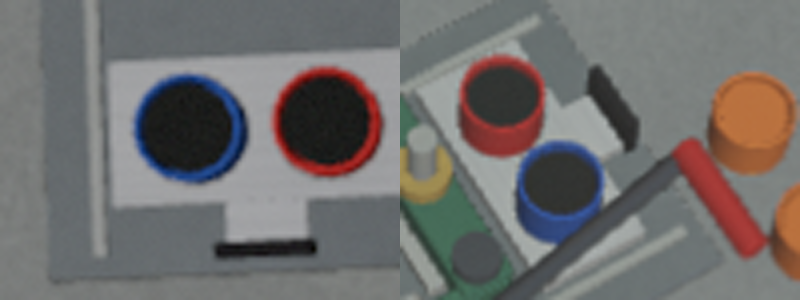

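Both crops agree. The red lid with its knob is at top (440.5,257.7) and the blue at (386.6,215.1). The red tin is at about top (281.9,245.5) and the blue at (247.3,247). The handle bar runs to the left of the arm. Next I'll compute positions.

Run:
```python
from h import *
t=load('top');s=load('scene')
def seg(f,col,box):
    hsv=cv2.cvtColor(f['pixels'],cv2.COLOR_RGB2HSV);h=hsv[...,0].astype(int)
    m={'red':((h<5)|(h>174)),'blue':(h>105)&(h<130),'yel':(h>20)&(h<32)}[col]&(hsv[...,1]>120)&(hsv[...,2]>50)
    mm=np.zeros(m.shape,np.uint8);x,y,w,hh=box;mm[y:y+hh,x:x+w]=m[y:y+hh,x:x+w]
    c=max(cv2.findContours(mm,0,cv2.CHAIN_APPROX_NONE)[0],key=cv2.contourArea)
    return cv2.fitEllipse(cv2.convexHull(c))
R={}
for n,col,bt,bs in [('lid_red','red',(420,240,40,40),(275,175,35,30)),('lid_blue','blue',(365,195,45,40),(262,218,40,30)),('lid_yel','yel',(360,265,45,45),(315,200,35,30))]:
    a=seg(t,col,bt);b=seg(s,col,bs)
    X,e=tri((t,*a[0]),(s,*b[0]));print(n,np.round(a[0]+a[1]+b[0]+b[1],1),X.round(4),np.round(e,4), atz(t,*a[0],.015).round(4),atz(s,*b[0],.015).round(4))
# tins: rim centres as read: top and scene rim ellipses
P=lambda x,y:(x/4+200-.4,y/4+215-.4)
Q=lambda x,y:((x-400)/4+315-.4,y/4+255-.4)
for n,p,q in [('tin_red',P(327,121),Q(502,96)),('tin_blue',P(188.5,127.5),Q(560,182)),
  ('plateL',P(215,246),Q(632,140)),('plateR',P(316,243),Q(594,72))]:
    X,e=tri((t,*p),(s,*q));print(n,np.round(p+q,1),X.round(4),np.round(e,4))
for n,p,q in [('bar left end',(12/2+130,186/2+155),((760-400)/2.5+260,502-300)),('bar right',(94/2+130,184/2+155),((718-400)/2.5+260,0))]:pass
for n,p,q in [('barL',(136,248),(404,315)),('barR',(175.5,247),(389,294))]:
    X,e=tri((t,*p),(s,*q));print(n,X.round(4),np.round(e,4))
```

```text
lid_red [440.1 257.7  26.4  26.9 291.9 190.2  15.8  18.8] [ 0.5148 -0.3408  0.0141] [0.0013 0.0013] [ 0.5158 -0.3415  0.015 ] [ 0.5141 -0.3394  0.015 ]
lid_blue [386.1 214.9  25.8  26.2 280.6 232.5  17.1  19.5] [ 0.6229 -0.2075  0.0143] [0.0016 0.0016] [ 0.6241 -0.2084  0.015 ] [ 0.6219 -0.2061  0.015 ]
lid_yel [380.7 285.7  26.4  26.6 330.5 214.9  16.4  19.5] [ 0.4461 -0.1916  0.0135] [0.0014 0.0014] [ 0.4473 -0.1922  0.015 ] [ 0.4455 -0.1899  0.015 ]
tin_red [281.4 244.8 340.1 278.6] [0.5464 0.0521 0.064 ] [0.0015 0.0015]
tin_blue [246.7 246.5 354.6 300.1] [0.543 0.136 0.065] [0.0014 0.0014]
plateL [253.4 276.1 372.6 289.6] [0.4712 0.1226 0.0426] [0.0017 0.0017]
plateR [278.6 275.4 363.1 272.6] [0.4715 0.0608 0.0507] [0.0031 0.0031]
barL [0.5254 0.3279 0.3227] [0.0023 0.0023]
barR [0.5257 0.2528 0.3072] [0.0049 0.0049]
```

```bash
cat >> h.py <<'E'
from scipy.spatial.transform import Rotation as Rn
def rel(*targets,pos=None):
    """shift in tool axes from the measured pose to world targets; and turn bringing tool x to world -y"""
    s=manip.get_state();R=Rn.from_rotvec(s['tool_rot']).as_matrix();p=s['position'] if pos is None else pos
    print('t',round(s['time_s'],2),'p',p.round(4),'F',s['wrist_force'].round(1),'w',round(s['gripper_width'],4),'q',s['qpos'].round(2),'tilt',np.round(np.degrees(np.arccos(-R[2,2])),2))
    yaw=np.arctan2(R[1,0],R[0,0]);print('turn to -y',round((yaw+np.pi/2+np.pi)%(2*np.pi)-np.pi,3))
    for t in targets: print(t,'->',(R.T@(np.array(t)-p)).round(4))
E
python3 - <<'E'
from h import *
rel([.515,-.341,.23],[.515,-.341,.1])
E
```

```text
t 0.1 p [ 0.1811 -0.5451  0.2305] F [ 0.1 -0.2  0.2] w 0.0856 q [-1.32  0.31  1.51 -0.    1.33 -0.07] tilt 0.1
turn to -y 0.321
[0.515, -0.341, 0.23] -> [-0.0884 -0.3812  0.0007]
[0.515, -0.341, 0.1] -> [-0.0882 -0.3812  0.1307]
```

Emit:
drive_tool:
  commands:
    - [[0.05,-0.0884,-0.3812,0,0.321],[0.05,-0.0884,-0.3812,0,0.321],[0.05,-0.0884,-0.3812,0,0.321],[0.05,-0.0884,-0.3812,0,0.321],[0.05,-0.0884,-0.3812,0,0.321],[0.05,-0.0884,-0.3812,0,0.321],[0.05,-0.0884,-0.3812,0.07,0.321],[0.05,-0.0884,-0.3812,0.13,0.321]]
  newtons: 40

```text
time_s: 1.1
position: [0.5175, -0.3409, 0.1082]
tool_rot: [-2.224, 2.218, -0.005]
wrist_force: [-0.6, -0.1, 0.4]
gripper_width: 0.0498
```

Run:
```python
from h import *
rel([.515,-.341,.02])
```

```text
t 1.1 p [ 0.5175 -0.3409  0.1082] F [-0.6 -0.1  0.4] w 0.0498 q [-0.65  0.48  1.57  0.    1.09  0.92] tilt 0.2
turn to -y 0.003
[0.515, -0.341, 0.02] -> [-0.      0.0027  0.0882]
```

Emit:
drive_tool:
  commands:
    - [[0.05,0,0,0,0],[0.05,0,0,0.03,0],[0.05,0,0,0.06,0],[0.05,0,0,0.07,0],[0.05,0,0,0.079,0],[0.05,0,0,0.079,0],[0.05,0,0,0.079,0],[0.05,0,0,0.079,0]]

```text
time_s: 2.1
position: [0.5154, -0.3421, 0.0307]
tool_rot: [-2.221, 2.222, -0.002]
wrist_force: [0.6, -0.2, 0.3]
gripper_width: 0.0497
```

Run:
```python
from h import *
rel([.515,-.341,.02])
f=grab('scene','s2');g=grab('top','t2')
c=lambda im,x,y:cv2.resize(im[y:y+90,x:x+110],None,fx=3.6,fy=3.6,interpolation=cv2.INTER_CUBIC)
save(np.hstack([c(f['pixels'],240,140),c(g['pixels'],385,200)]),'pics/g1.png')
```

```text
t 2.1 p [ 0.5154 -0.3421  0.0307] F [ 0.6 -0.2  0.3] w 0.0497 q [-0.65  0.57  1.64  0.    0.93  0.92] tilt 0.08
turn to -y -0.0
[0.515, -0.341, 0.02] -> [-0.0011  0.0004  0.0107]
```

View pics/g1.png

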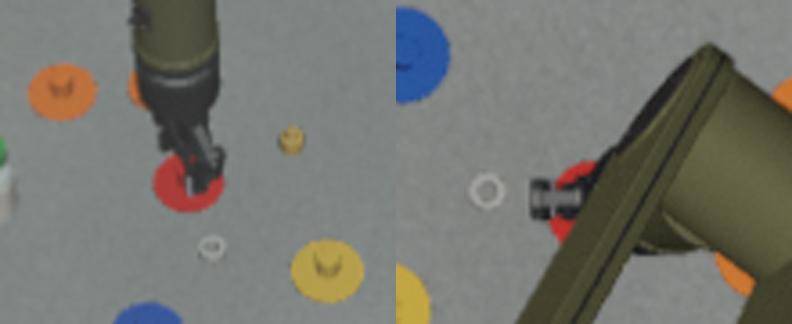

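The gripper straddles the red lid's knob, one finger on each side, with the bushing and yellow lid clear. I'll descend the last 10 mm and close.

Emit:
drive_tool:
  commands:
    - [[0.05,-0.0005,0,0.005,0],[0.05,-0.0005,0,0.01,0],[0.05,-0.0005,0,0.01,0],[0.015,-0.0005,0,0.01,0],[0.015,-0.0005,0,0.01,0],[0.015,-0.0005,0,0.01,0],[0.015,-0.0005,0,0.01,0],[0.015,-0.0005,0,0.01,0]]
  newtons: 40

```text
time_s: 3.2
position: [0.515, -0.3414, 0.02]
tool_rot: [-2.221, 2.222, -0.001]
wrist_force: [0.2, -0.1, 1.0]
gripper_width: 0.0203
```

Emit:
drive_tool:
  commands:
    - [[0.015,0,0,-0.02,0],[0.015,0,0,-0.06,0],[0.015,0,0,-0.12,0],[0.015,0,0,-0.14,0],[0.015,0,0,-0.14,0],[0.015,0,0,-0.14,0]]

```text
time_s: 3.95
position: [0.5139, -0.3405, 0.1584]
tool_rot: [2.221, -2.221, -0.004]
wrist_force: [-0.5, 0.8, -1.0]
gripper_width: 0.0208
```

Run:
```python
from h import *
rel([.5464,.0521,.17],[.5464,.0521,.12])
```

```text
t 3.95 p [ 0.5139 -0.3405  0.1584] F [-0.5  0.8 -1. ] w 0.0208 q [-0.65  0.42  1.51  0.    1.21  0.92] tilt 0.16
turn to -y -0.0
[0.5464, 0.0521, 0.17] -> [-0.3926 -0.0324 -0.011 ]
[0.5464, 0.0521, 0.12] -> [-0.3925 -0.0325  0.039 ]
```

Emit:
drive_tool:
  commands:
    - [[0.015,-0.393,-0.0317,0,0],[0.015,-0.393,-0.0317,0,0],[0.015,-0.393,-0.0317,0,0],[0.015,-0.393,-0.0317,0,0],[0.015,-0.393,-0.0317,0,0],[0.015,-0.393,-0.0317,0,0],[0.015,-0.393,-0.0317,0,0],[0.015,-0.393,-0.0317,0.02,0]]

```text
time_s: 4.95
position: [0.5471, 0.0533, 0.1393]
tool_rot: [-2.224, 2.218, -0.001]
wrist_force: [1.0, 0.2, -0.6]
gripper_width: 0.0207
```

Emit:
drive_tool:
  commands:
    - [[0.015,0,0,0,0],[0.015,0,0,0,0],[0.015,0,0,0,0]]

```text
time_s: 5.32
position: [0.5471, 0.051, 0.1402]
tool_rot: [-2.22, 2.223, -0.001]
wrist_force: [-0.6, 0.4, -0.4]
gripper_width: 0.0206
```

Run:
```python
from h import *
rel([.5464,.0521,.1],[.5464,.0521,.081])
f=grab('scene','s3');g=grab('top','t3')
c=lambda im,x,y:cv2.resize(im[y:y+110,x:x+110],None,fx=3.6,fy=3.6,interpolation=cv2.INTER_CUBIC)
save(np.hstack([c(f['pixels'],290,215),c(g['pixels'],220,190)]),'pics/g2.png')
```

```text
t 5.33 p [0.5471 0.051  0.1402] F [-0.6  0.4 -0.4] w 0.0206 q [ 0.02  0.36  1.69 -0.    1.1   1.59] tilt 0.04
turn to -y -0.001
[0.5464, 0.0521, 0.1] -> [-0.0011  0.0007  0.0402]
[0.5464, 0.0521, 0.081] -> [-0.0011  0.0007  0.0592]
```

View pics/g2.png

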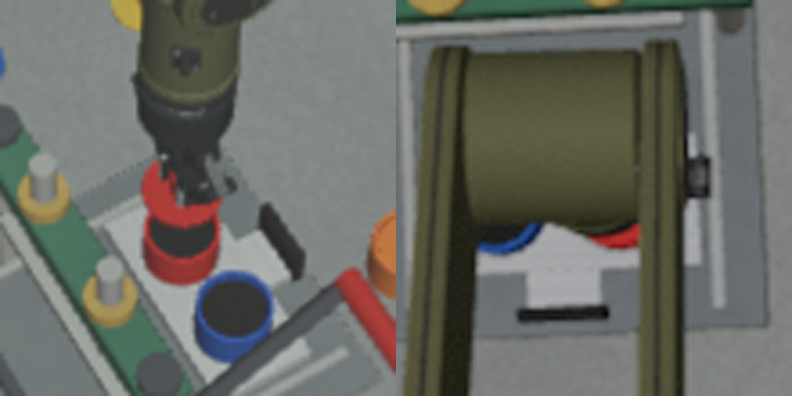

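The red lid hangs over the red tin at scene-crop (180,190), with no contact and the crosshead clear. I'll lower it.

Emit:
drive_tool:
  commands:
    - [[0.015,-0.0008,0.0004,0.03,0],[0.015,-0.0008,0.0004,0.045,0],[0.015,-0.0008,0.0004,0.05,0],[0.015,-0.0008,0.0004,0.054,0],[0.015,-0.0008,0.0004,0.057,0],[0.015,-0.0008,0.0004,0.059,0],[0.015,-0.0008,0.0004,0.059,0],[0.015,-0.0008,0.0004,0.059,0]]

```text
time_s: 6.42
position: [0.5486, 0.0526, 0.0836]
tool_rot: [-2.219, 2.219, -0.006]
wrist_force: [-1.1, -0.6, 11.9]
gripper_width: 0.0205
```

Run:
```python
from h import *
rel([.5464,.0521,.081])
f=grab('scene','s4')
save(cv2.resize(f['pixels'][235:310,300:400],None,fx=7,fy=7,interpolation=cv2.INTER_CUBIC),'pics/g3.png')
```

```text
t 6.42 p [0.5486 0.0526 0.0836] F [-1.1 -0.6 11.9] w 0.0205 q [ 0.02  0.42  1.75 -0.    0.96  1.59] tilt 0.32
turn to -y -0.0
[0.5464, 0.0521, 0.081] -> [0.0005 0.0022 0.0026]
```

View pics/g3.png

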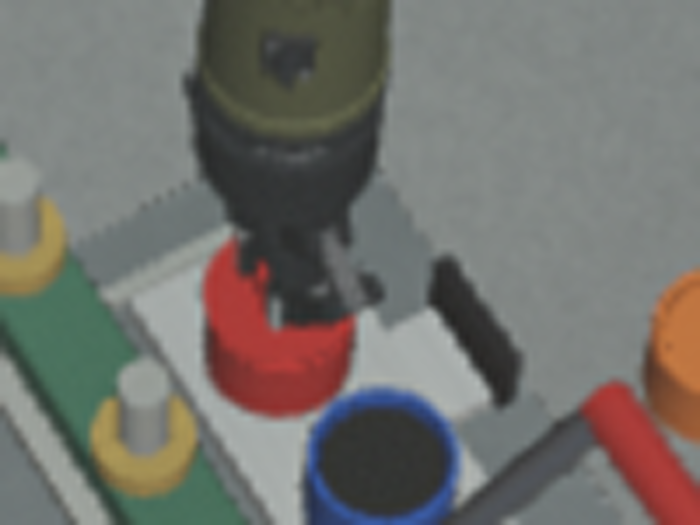

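The lid sits concentric on the red tin at crop (280,310), with about 12 N on the disc, which is below the 24 N sliding force. I'll ease off, then release.

Emit:
drive_tool:
  commands:
    - [[0.015,0,0,-0.002,0],[0.015,0,0,-0.002,0],[0.04,0,0,-0.002,0],[0.04,0,0,-0.002,0],[0.04,0,0,-0.002,0]]

```text
time_s: 7.1
position: [0.546, 0.0526, 0.0825]
tool_rot: [2.221, -2.221, -0.001]
wrist_force: [0.6, -0.0, -0.7]
gripper_width: 0.0401
```

Emit:
drive_tool:
  commands:
    - [[0.045,0,0,-0.01,0],[0.045,0,0,-0.03,0],[0.045,0,0,-0.07,0],[0.045,0,0,-0.07,0],[0.045,0,0,-0.07,0]]

```text
time_s: 7.72
position: [0.5461, 0.0525, 0.1531]
tool_rot: [-2.221, 2.222, -0.0]
wrist_force: [0.3, 0.2, -0.6]
gripper_width: 0.0451
```

Run:
```python
from h import *
rel([.6229,-.2075,.155],[.6229,-.2075,.035])
```

```text
t 7.72 p [0.5461 0.0525 0.1531] F [ 0.3  0.2 -0.6] w 0.0451 q [0.02 0.34 1.67 0.   1.13 1.59] tilt 0.02
turn to -y -0.0
[0.6229, -0.2075, 0.155] -> [ 0.26   -0.0769 -0.0019]
[0.6229, -0.2075, 0.035] -> [ 0.26   -0.0769  0.1181]
```

Emit:
drive_tool:
  commands:
    - [[0.045,0.06,0,0,0],[0.045,0.12,0,0,0],[0.045,0.18,-0.01,0,0],[0.045,0.22,-0.04,0,0],[0.045,0.26,-0.0769,0,0],[0.045,0.26,-0.0769,0,0],[0.045,0.26,-0.0769,0.05,0],[0.045,0.26,-0.0769,0.1,0]]

```text
time_s: 8.72
position: [0.6221, -0.2067, 0.0513]
tool_rot: [2.221, -2.222, -0.002]
wrist_force: [0.3, -0.3, -0.6]
gripper_width: 0.0451
```

Emit:
drive_tool:
  commands:
    - [[0.045,0,0,0,0],[0.045,0,0,0,0],[0.045,0,0,0,0]]

```text
time_s: 9.1
position: [0.6248, -0.2079, 0.0554]
tool_rot: [-2.22, 2.22, -0.006]
wrist_force: [1.7, -0.0, 0.8]
gripper_width: 0.0453
```

Run:
```python
from h import *
rel([.6229,-.2075,.02])
```

```text
t 9.1 p [ 0.6248 -0.2079  0.0554] F [ 1.7 -0.   0.8] w 0.0453 q [-0.39  0.58  1.53  0.    1.03  1.19] tilt 0.25
turn to -y 0.0
[0.6229, -0.2075, 0.02] -> [-0.0004  0.0021  0.0353]
```

Emit:
drive_tool:
  commands:
    - [[0.045,0,0,0.015,0],[0.045,0,0,0.026,0],[0.045,0,0,0.033,0],[0.045,0,0,0.033,0],[0.015,0,0,0.033,0],[0.015,0,0,0.033,0],[0.015,0,0,0.033,0],[0.015,0,0,0.033,0]]

```text
time_s: 10.1
position: [0.6234, -0.2076, 0.0202]
tool_rot: [-2.221, 2.222, -0.001]
wrist_force: [-0.2, -0.4, 0.6]
gripper_width: 0.0203
```

Emit:
drive_tool:
  commands:
    - [[0.015,0,0,-0.02,0],[0.015,0,0,-0.06,0],[0.015,0,0,-0.12,0],[0.015,0,0,-0.14,0],[0.015,0,0,-0.14,0],[0.015,0,0,-0.14,0]]

```text
time_s: 10.85
position: [0.622, -0.207, 0.1584]
tool_rot: [2.22, -2.221, -0.004]
wrist_force: [-0.2, -0.0, -1.3]
gripper_width: 0.02
```

Run:
```python
from h import *
rel([.543,.136,.16],[.543,.136,.10])
```

```text
t 10.85 p [ 0.622  -0.207   0.1584] F [-0.2 -0.  -1.3] w 0.02 q [-0.39  0.48  1.42 -0.    1.25  1.19] tilt 0.15
turn to -y -0.0
[0.543, 0.136, 0.16] -> [-0.343   0.0791 -0.001 ]
[0.543, 0.136, 0.1] -> [-0.343   0.0789  0.059 ]
```

Emit:
drive_tool:
  commands:
    - [[0.015,-0.02,0.05,0,0],[0.015,-0.06,0.0803,0,0],[0.015,-0.12,0.0803,0,0],[0.015,-0.18,0.0803,0,0],[0.015,-0.24,0.0803,0,0],[0.015,-0.29,0.0803,0,0],[0.015,-0.3436,0.0803,0,0],[0.015,-0.3436,0.0803,0,0]]

```text
time_s: 11.85
position: [0.5414, 0.1396, 0.1577]
tool_rot: [2.225, -2.214, -0.005]
wrist_force: [-0.1, -1.0, -1.1]
gripper_width: 0.0205
```

Emit:
drive_tool:
  commands:
    - [[0.015,0,0,0.02,0],[0.015,0,0,0.05,0],[0.015,0,0,0.06,0],[0.015,0,0,0.06,0],[0.015,0,0,0.06,0]]

```text
time_s: 12.48
position: [0.5436, 0.1358, 0.1004]
tool_rot: [-2.22, 2.222, -0.001]
wrist_force: [0.1, -0.3, -0.1]
gripper_width: 0.0207
```

Run:
```python
from h import *
rel([.543,.136,.083])
```

```text
t 12.47 p [0.5436 0.1358 0.1004] F [ 0.1 -0.3 -0.1] w 0.0207 q [ 0.17  0.42  1.71 -0.    1.02  1.74] tilt 0.06
turn to -y -0.001
[0.543, 0.136, 0.083] -> [-0.0002  0.0006  0.0174]
```

Emit:
drive_tool:
  commands:
    - [[0.015,0,0.0003,0.008,0],[0.015,0,0.0003,0.011,0],[0.015,0,0.0003,0.013,0],[0.015,0,0.0003,0.015,0],[0.015,0,0.0003,0.0165,0],[0.015,0,0.0003,0.0165,0],[0.015,0,0.0003,0.0165,0]]

```text
time_s: 13.35
position: [0.5427, 0.1362, 0.0836]
tool_rot: [-2.221, 2.221, -0.0]
wrist_force: [-1.7, -0.2, 2.6]
gripper_width: 0.0205
```

Emit:
drive_tool:
  commands:
    - [[0.015,0,0,0.001,0],[0.015,0,0,0.0015,0],[0.015,0,0,0.0015,0]]

```text
time_s: 13.72
position: [0.5435, 0.1362, 0.0835]
tool_rot: [-2.22, 2.22, -0.002]
wrist_force: [-2.2, -0.6, 10.9]
gripper_width: 0.0209
```

Contact at the same height as the red lid. I'll ease off, release, lift, and look.

Emit:
drive_tool:
  commands:
    - [[0.015,0,0,-0.0012,0],[0.015,0,0,-0.0012,0],[0.04,0,0,-0.0012,0],[0.04,0,0,-0.0012,0],[0.04,0,0,-0.0012,0]]

```text
time_s: 14.35
position: [0.5423, 0.1361, 0.0826]
tool_rot: [2.221, -2.221, -0.001]
wrist_force: [-0.9, -0.1, 0.1]
gripper_width: 0.0401
```

Emit:
drive_tool:
  commands:
    - [[0.045,0,0,-0.01,0],[0.045,0,0,-0.03,0],[0.045,0,0,-0.06,0],[0.0,0,0.06,-0.08,0],[0.0,0,0.12,-0.08,0],[0.0,0.02,0.14,-0.08,0],[0.0,0.044,0.14,-0.08,0],[0.0,0.044,0.14,-0.08,0]]

```text
time_s: 15.35
position: [0.4025, 0.0914, 0.1639]
tool_rot: [-2.219, 2.223, -0.002]
wrist_force: [0.6, 0.0, 0.6]
gripper_width: 0.0003
```

Run:
```python
from h import *
rel([.44,.092,.05])
f=grab('scene','s5');g=grab('top','t5')
c=lambda im,x,y:cv2.resize(im[y:y+90,x:x+100],None,fx=4,fy=4,interpolation=cv2.INTER_CUBIC)
save(np.hstack([c(f['pixels'],300,240),c(g['pixels'],210,205)]),'pics/g4.png')
```

```text
t 15.35 p [0.4025 0.0914 0.1639] F [0.6 0.  0.6] w 0.0003 q [ 0.12  0.15  1.92 -0.    1.07  1.69] tilt 0.08
turn to -y -0.002
[0.44, 0.092, 0.05] -> [-0.0006 -0.0374  0.1139]
```

View pics/g4.png

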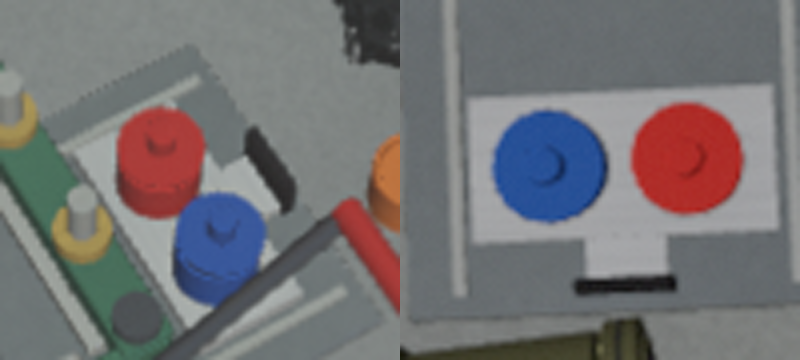

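Both lids sit level and centred on their matching tins, at top-crop blue (550,165) and red (687,157). Next is the push. First I'll check that the wrist clears the crosshead.

Run:
```python
from h import *
t=load('top')
for z in(.25,.35,.45): print(z,atz(t,263,203,z).round(3))
print('plate face, z=.062', [atz(t,a/4+210-.4,291/4+205-.4,.062).round(4) for a in(176,274)],'z=.032?')
print('crosshead corners z=.226', [atz(t,*p,.226).round(3) for p in((193,196),(318,190),(200,175),(310,172))])
print('tray edge base', [atz(t,*p,.012).round(3) for p in((212,285),(323,281))])
rel([.44,.092,.06])
```

```text
0.25 [0.626 0.078 0.25 ]
0.35 [0.613 0.068 0.35 ]
0.45 [0.599 0.058 0.45 ]
plate face, z=.062 [array([0.4694, 0.1188, 0.062 ]), array([0.4691, 0.0595, 0.062 ])] z=.032?
crosshead corners z=.226 [array([0.646, 0.233, 0.226]), array([ 0.656, -0.039,  0.226]), array([0.692, 0.218, 0.226]), array([ 0.696, -0.022,  0.226])]
tray edge base [array([0.451, 0.229, 0.012]), array([ 0.46 , -0.049,  0.012])]
t 15.45 p [0.4032 0.0924 0.1636] F [0.4 0.1 0.9] w -0.0002 q [0.12 0.15 1.92 0.   1.07 1.69] tilt 0.09
turn to -y -0.001
[0.44, 0.092, 0.06] -> [ 0.0004 -0.0367  0.1037]
```

Run:
```python
from h import *
t=load('top');s=load('scene')
for p,q in [((275,179),(301.2,259.8)),((228.5,180),(320,290.2))]:
    print(tri((t,*p),(s,*q)))
g=load('t3');c=load('s3')
# fork cylinder lower edge in scene view vs heights: project points on tool axis in s3
for h in(.07,.1,.15,.2,.25,.3): print(h,((proj(c,[.547,.051,.14+h])-[290,215])*3.6).round(0))
```

```text
(array([0.67067357, 0.04935405, 0.28580351]), [np.float64(0.00026174469694498215), np.float64(0.00026174469694486267)])
(array([0.66880074, 0.14854416, 0.27875025]), [np.float64(0.0025671720699746285), np.float64(0.0025671720699745127)])
0.07 [183. 144.]
0.1 [184. 126.]
0.15 [186.  93.]
0.2 [188.  59.]
0.25 [191.  23.]
0.3 [193. -15.]
```

Emit:
drive_tool:
  commands:
    - [[0,0.0004,-0.032,0,0],[0,0.0004,-0.032,0.04,0],[0,0.0004,-0.032,0.09,0],[0,0.0004,-0.032,0.118,0],[0,0.0004,-0.032,0.118,0],[0,0.0004,-0.032,0.118,0],[0,0.0004,-0.032,0.118,0]]

```text
time_s: 16.32
position: [0.436, 0.0921, 0.0463]
tool_rot: [-2.22, 2.22, -0.003]
wrist_force: [0.1, -0.0, 0.6]
gripper_width: -0.0001
```

Emit:
drive_tool:
  commands:
    - [[0,0,-0.01,0,0],[0,0,-0.02,0,0],[0,0,-0.03,0,0],[0,-0.001,-0.04,0,0],[0,-0.001,-0.05,0,0],[0,-0.002,-0.06,0,0],[0,-0.002,-0.07,0,0],[0,-0.003,-0.08,0,0]]

```text
time_s: 17.32
position: [0.515, 0.0945, 0.0448]
tool_rot: [2.221, -2.221, -0.0]
wrist_force: [-2.8, -3.2, 0.2]
gripper_width: 0.0008
```

Emit:
drive_tool:
  commands:
    - [[0,0,-0.01,0,0],[0,-0.001,-0.02,0,0],[0,-0.001,-0.03,0,0],[0,-0.001,-0.04,0,0],[0,-0.002,-0.048,0,0],[0,-0.002,-0.054,0,0],[0,-0.002,-0.058,0,0],[0,-0.002,-0.06,0,0]]

```text
time_s: 18.32
position: [0.5748, 0.097, 0.0451]
tool_rot: [-2.221, 2.222, 0.0]
wrist_force: [-2.5, 1.4, -1.9]
gripper_width: 0.0002
```

Emit:
drive_tool:
  commands:
    - [[0,0,-0.002,0,0],[0,0,-0.004,0,0],[0,0,-0.006,0,0],[0,0,-0.006,0,0]]

```text
time_s: 18.82
position: [0.5764, 0.097, 0.045]
tool_rot: [2.218, -2.218, -0.008]
wrist_force: [-10.8, 2.0, 5.1]
gripper_width: -0.0001
```

Emit:
drive_tool:
  commands:
    - [[0,0,-0.002,0,0],[0,0,-0.003,0,0],[0,0,-0.003,0,0],[0,0,-0.003,0,0]]

```text
time_s: 19.32
position: [0.5764, 0.0971, 0.045]
tool_rot: [2.215, -2.215, -0.014]
wrist_force: [-14.8, 2.3, 11.4]
gripper_width: -0.0001
```

Emit:
drive_tool:
  commands:
    - [[0,0,0.01,0,0],[0,0,0.05,0,0],[0,0,0.11,0,0],[0,0,0.14,-0.03,0],[0,0,0.15,-0.09,0],[0,0,0.15,-0.15,0],[0,0,0.15,-0.19,0],[0,0,0.15,-0.19,0]]

```text
time_s: 20.32
position: [0.438, 0.097, 0.2397]
tool_rot: [-2.214, 2.214, -0.014]
wrist_force: [0.8, -0.6, -0.1]
gripper_width: -0.0001
```

Run:
```python
from h import *
f=grab('scene','s6');g=grab('top','t6')
c=lambda im,x,y:cv2.resize(im[y:y+110,x:x+100],None,fx=4,fy=4,interpolation=cv2.INTER_CUBIC)
save(np.hstack([c(f['pixels'],270,240),c(g['pixels'],210,170)]),'pics/g5.png')
rel()
```

```text
t 20.43 p [0.4346 0.0967 0.2358] F [-0.5 -0.7 -0.4] w -0.0003 q [ 0.12  0.12  1.75 -0.    1.27  1.7 ] tilt 0.21
turn to -y -0.0
```

View pics/g5.png

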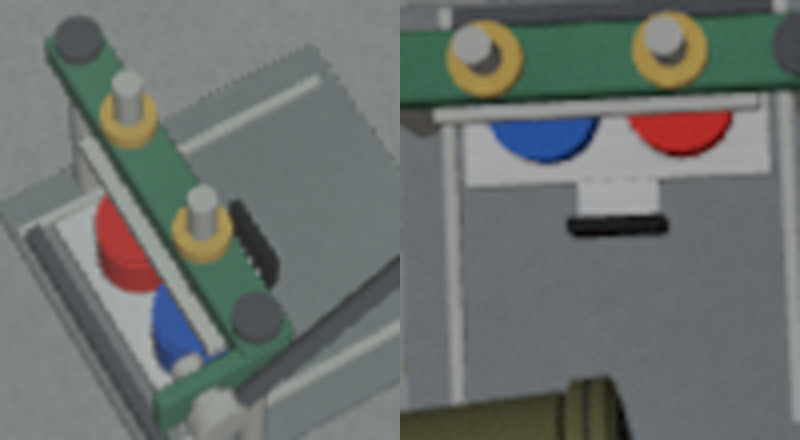

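The tray is under the crosshead with its plate at top-crop (618,225), and both lids are beneath the platen. Next I'll check the tray travel and the handle geometry.

Run:
```python
from h import *
t=load('top');g=load('t6');s6=load('s6')
a=(atz(t,176/4+209.6,291/4+204.6,.062)+atz(t,274/4+209.6,291/4+204.6,.062))/2
b=(atz(g,168/4+209.6,235/4+169.6,.062)+atz(g,266/4+209.6,233/4+169.6,.062))/2
print(a,b,b-a,np.linalg.norm(b-a))
# handle predicted: bar centre (press geometry) check
for yaw in(.035,):
    o=np.array([.6696,.0991]);
    for X in([.5255,.29,.316],[.5255,.327,.316],[.5255,.248,.316]): print(X,proj(t,X).round(1),proj(load('scene'),X).round(1))
rel([.4346,.295,.37],[.5255,.295,.37],[.5255,.295,.335])
```

```text
[0.46928199 0.08913673 0.062     ] [0.5888497  0.09400898 0.062     ] [0.11956771 0.00487225 0.        ] 0.11966693670484953
[0.5255, 0.29, 0.316] [154.9 249. ] [395. 304.]
[0.5255, 0.327, 0.316] [136.8 249.1] [402.5 315.8]
[0.5255, 0.248, 0.316] [175.4 248.9] [386.5 290.9]
t 20.43 p [0.4346 0.0967 0.2358] F [-0.5 -0.7 -0.4] w -0.0003 q [ 0.12  0.12  1.75 -0.    1.27  1.7 ] tilt 0.21
turn to -y -0.0
[0.4346, 0.295, 0.37] -> [-0.1983 -0.0004 -0.1342]
[0.5255, 0.295, 0.37] -> [-0.1984 -0.0913 -0.1339]
[0.5255, 0.295, 0.335] -> [-0.1984 -0.0912 -0.0989]
```

Run:
```python
from h import *
P=[]
for n,(x0,y0,x1,y1) in (('t5',(245,262,285,284)),('t6',(345-100,215,285,235)),('top',(245,262,285,290))):
    f=load(n);im=f['pixels'][y0:y1,x0:x1].astype(float).mean(2)
    w=np.clip(75-im,0,None);w[im>75]=0
    yy,xx=np.mgrid[y0:y1,x0:x1];u,v=(w*xx).sum()/w.sum(),(w*yy).sum()/w.sum()
    p=atz(f,u,v,.055);P.append(p);print(n,u.round(2),v.round(2),p.round(4),int((w>0).sum()),np.round(im.min(1)))
print(np.linalg.norm(P[1]-P[0]))
```

```text
t5 265.98 275.9 [0.4729 0.0895 0.055 ] 96 [161. 132. 102. 105. 104. 105. 104. 106. 105. 104. 105.  83.  26.  22.
  21.  21.  50.  94. 106. 100.  93.  92.]
t6 264.18 226.24 [0.594  0.0939 0.055 ] 129 [ 90.  98. 105. 104. 105. 105. 104. 104.  78.  24.  23.  19.  13.   6.
  65.  98. 104. 103. 104. 106.]
top 266.14 276.85 [0.4705 0.0891 0.055 ] 95 [157. 155. 128.  99. 103. 102. 103. 103. 103. 103. 102. 103.  81.  29.
  19.  10.  22.  58.  96.  99.  91.  89. 107. 117. 117. 117. 118. 118.]
0.12125121109388019
```

Travel from the start image is 0.1235 m. With the plate's front face now visible, which biases that low by about 1 mm, this matches 0.125 m at a rigid stop. Next is the lever.

Emit:
drive_tool:
  commands:
    - [[0,0,0,-0.06,0],[0,0,0,-0.12,0],[0,-0.04,0,-0.134,0],[0,-0.1,0,-0.134,0],[0,-0.16,0,-0.134,0],[0,-0.1984,-0.02,-0.134,0],[0,-0.1984,-0.075,-0.134,0],[0,-0.1984,-0.0912,-0.134,0]]

```text
time_s: 21.42
position: [0.5272, 0.2956, 0.3656]
tool_rot: [2.219, -2.219, -0.001]
wrist_force: [0.0, 0.3, 0.2]
gripper_width: 0.0002
```

Emit:
drive_tool:
  commands:
    - [[0,0,0,0,0],[0,0,0,0.015,0],[0,0,0,0.03,0],[0,0,0,0.03,0]]

```text
time_s: 21.92
position: [0.5229, 0.2944, 0.3371]
tool_rot: [2.219, -2.219, -0.002]
wrist_force: [-0.3, 0.1, -0.5]
gripper_width: 0.0
```

```bash
cat >> h.py <<'E'
def arc(z):  # TCP on top of the handle bar (radius 11 mm): x for a TCP height
    a=np.arcsin(np.clip((z-.011-.195)/.22,-1,1)); return .71-.22*np.cos(a), .576-a
E
python3 - <<'E'
from h import *
rel([.5255,.295,.327])
f=grab('scene','s7');g=grab('top','t7')
c=lambda im,x,y:cv2.resize(im[y:y+100,x:x+100],None,fx=4,fy=4,interpolation=cv2.INTER_CUBIC)
save(np.hstack([c(f['pixels'],340,235),c(g['pixels'],115,190)]),'pics/g6.png')
for z in np.arange(.33,.12,-.02): print(round(z,3),np.round(arc(z),4))
E
```

```text
t 21.93 p [0.5229 0.2944 0.3371] F [-0.3  0.1 -0.5] w 0.0 q [0.44 0.29 1.27 0.   1.59 2.01] tilt 0.23
turn to -y -0.0
[0.5255, 0.295, 0.327] -> [-0.0006 -0.0027  0.0101]
0.33 [ 0.5283 -0.0228]
0.31 [0.5161 0.0836]
0.29 [0.5067 0.1842]
0.27 [0.4995 0.2808]
0.25 [0.4944 0.3746]
0.23 [0.4913 0.4667]
0.21 [0.49   0.5578]
0.19 [0.4906 0.6488]
0.17 [0.493  0.7404]
0.15 [0.4972 0.8334]
0.13 [0.5035 0.9287]
```

View pics/g6.png

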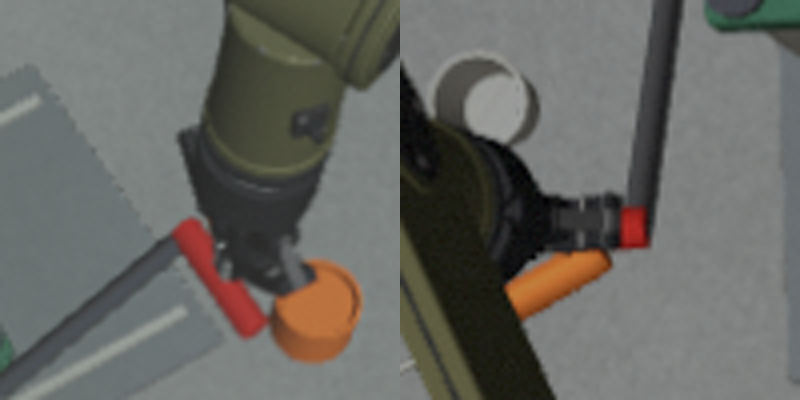

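Run:
```python
from h import *
f=load('s7');g=load('t7')
for X in([.5229,.2944,.337],[.5255,.2944,.327],[.5255,.327,.316],[.5255,.2944,.316]): print(X,((proj(f,X)-[340,235])*4).round(),((proj(g,X)-[115,190])*4).round())
# bar now: ends in crop -> scene left(187,232) right(253,322); top right end (650,228)->
for p,q in [((136,248),(253/4+340,322/4+235)),((177,(228/4)+190-.4),(187/4+340,232/4+235))]:
    print(tri((load('top'),*p),(f,*q)))
```

```text
[0.5229, 0.2944, 0.337] [231. 266.] [139. 239.]
[0.5255, 0.2944, 0.327] [225. 274.] [145. 235.]
[0.5255, 0.327, 0.316] [250. 323.] [ 87. 236.]
[0.5255, 0.2944, 0.316] [223. 282.] [151. 236.]
(array([0.52628399, 0.32794774, 0.32070677]), [np.float64(0.0013720986430008687), np.float64(0.00137209864300089)])
(array([0.52793399, 0.24868615, 0.30752329]), [np.float64(0.0031151245954687892), np.float64(0.0031151245954686583)])
```

The fingertips are just above the free part of the bar, and the projections agree with the arc model. I'll press down along the arc.

Emit:
drive_tool:
  commands:
    - [[0,0,-0.002,0.01,0],[0,0,0.003,0.02,0],[0,0,0.008,0.03,0],[0,0,0.013,0.04,0],[0,0,0.017,0.05,0],[0,0,0.021,0.06,0],[0,0,0.024,0.07,0],[0,0,0.027,0.08,0]]

```text
time_s: 23.02
position: [0.4976, 0.2951, 0.2583]
tool_rot: [2.221, -2.222, 0.0]
wrist_force: [-2.8, -1.4, 3.2]
gripper_width: -0.0
```

Emit:
drive_tool:
  commands:
    - [[0,0,0.002,0.008,0],[0,0,0.004,0.016,0],[0,0,0.005,0.024,0],[0,0,0.006,0.03,0],[0,0,0.006,0.036,0],[0,0,0.007,0.042,0]]

```text
time_s: 23.78
position: [0.4912, 0.2952, 0.2168]
tool_rot: [-2.221, 2.221, -0.001]
wrist_force: [-0.7, -0.4, 3.4]
gripper_width: 0.0001
```

Emit:
drive_tool:
  commands:
    - [[0,0,0.0005,0.003,0],[0,0,0.0005,0.006,0],[0,0,0.0005,0.009,0],[0,0,0.0005,0.012,0]]

```text
time_s: 24.28
position: [0.4904, 0.2952, 0.205]
tool_rot: [-2.221, 2.221, -0.0]
wrist_force: [-0.5, -0.1, 4.0]
gripper_width: 0.0002
```

Emit:
drive_tool:
  commands:
    - [[0,0,0,0.003,0],[0,0,0,0.006,0],[0,0,0,0.009,0]]

```text
time_s: 24.65
position: [0.4902, 0.2952, 0.1958]
tool_rot: [2.221, -2.222, -0.0]
wrist_force: [-1.3, 0.1, 3.8]
gripper_width: 0.0
```

Emit:
drive_tool:
  commands:
    - [[0,0,-0.0003,0.003,0],[0,0,-0.0006,0.006,0],[0,0,-0.0009,0.009,0]]

```text
time_s: 25.02
position: [0.4904, 0.2952, 0.188]
tool_rot: [2.221, -2.221, -0.002]
wrist_force: [-6.3, -0.9, 10.5]
gripper_width: -0.0003
```

Emit:
drive_tool:
  commands:
    - [[0,0,-0.0003,0.002,0],[0,0,-0.0006,0.004,0],[0,0,-0.0009,0.006,0]]

```text
time_s: 25.4
position: [0.4907, 0.2952, 0.1819]
tool_rot: [2.22, -2.221, -0.003]
wrist_force: [-7.4, -0.4, 12.0]
gripper_width: -0.0002
```

Emit:
drive_tool:
  commands:
    - [[0,0,-0.0003,0.002,0],[0,0,-0.0005,0.004,0],[0,0,-0.0007,0.006,0]]

```text
time_s: 25.78
position: [0.4911, 0.2952, 0.1758]
tool_rot: [2.22, -2.221, -0.003]
wrist_force: [-5.8, -0.7, 11.0]
gripper_width: -0.0002
```

Emit:
drive_tool:
  commands:
    - [[0,0,-0.0003,0.002,0],[0,0,-0.0005,0.004,0]]

```text
time_s: 26.02
position: [0.4915, 0.2953, 0.1717]
tool_rot: [2.22, -2.22, -0.003]
wrist_force: [-7.1, -0.8, 11.5]
gripper_width: -0.0002
```

Emit:
drive_tool:
  commands:
    - [[0,0,-0.0003,0.002,0],[0,0,-0.0005,0.004,0]]

```text
time_s: 26.28
position: [0.492, 0.2952, 0.1677]
tool_rot: [2.22, -2.22, -0.003]
wrist_force: [-5.7, -0.6, 10.0]
gripper_width: 0.0001
```

Emit:
drive_tool:
  commands:
    - [[0,0,-0.0003,0.0015,0],[0,0,-0.0005,0.003,0]]

```text
time_s: 26.52
position: [0.4923, 0.2953, 0.1655]
tool_rot: [2.22, -2.221, -0.004]
wrist_force: [-10.3, -2.3, 20.0]
gripper_width: 0.0001
```

Emit:
drive_tool:
  commands:
    - [[0,0,-0.0003,0.001,0],[0,0,-0.0005,0.002,0]]

```text
time_s: 26.78
position: [0.4924, 0.2953, 0.1647]
tool_rot: [2.22, -2.221, -0.004]
wrist_force: [-12.8, -2.7, 26.9]
gripper_width: 0.0001
```

Force rose sharply from about 11 to 20 and then 27 N, with the handle nearly stopped. The lids are solid, so I'll stop there and ease the lever back up along the arc.

Emit:
drive_tool:
  commands:
    - [[0,0,0,-0.004,0],[0,0,0.001,-0.009,0],[0,0,0.001,-0.014,0],[0,0,0.002,-0.019,0],[0,0,0.002,-0.024,0],[0,0,0.002,-0.029,0],[0,0,0.003,-0.034,0],[0,0,0.003,-0.039,0]]

```text
time_s: 27.78
position: [0.4927, 0.2952, 0.2017]
tool_rot: [-2.22, 2.221, -0.002]
wrist_force: [0.2, -0.9, 4.2]
gripper_width: 0.0003
```

Run:
```python
from h import *
rel()
for z in np.arange(.2,.335,.01): print(round(z,3),np.round(arc(z),4))
f=grab('scene','s8');save(cv2.resize(f['pixels'][240:350,270:420],None,fx=5,fy=5,interpolation=cv2.INTER_CUBIC),'pics/g7.png')
```

```text
t 27.77 p [0.4927 0.2952 0.2017] F [ 0.2 -0.9  4.2] w 0.0003 q [ 0.47  0.33  1.55 -0.    1.26  2.04] tilt 0.11
turn to -y -0.0
0.2 [0.4901 0.6033]
0.21 [0.49   0.5578]
0.22 [0.4904 0.5123]
0.23 [0.4913 0.4667]
0.24 [0.4926 0.4208]
0.25 [0.4944 0.3746]
0.26 [0.4967 0.328 ]
0.27 [0.4995 0.2808]
0.28 [0.5028 0.2329]
0.29 [0.5067 0.1842]
0.3 [0.5111 0.1345]
0.31 [0.5161 0.0836]
0.32 [0.5218 0.0313]
0.33 [ 0.5283 -0.0228]
```

Emit:
drive_tool:
  commands:
    - [[0,0,0.001,-0.005,0],[0,0,0.001,-0.01,0],[0,0,0.001,-0.015,0],[0,0,0.001,-0.02,0],[0,0,0.001,-0.025,0],[0,0,0.001,-0.03,0],[0,0,0,-0.035,0],[0,0,0,-0.04,0]]

```text
time_s: 28.82
position: [0.4918, 0.2952, 0.2413]
tool_rot: [2.221, -2.222, -0.0]
wrist_force: [0.9, 0.5, 2.9]
gripper_width: -0.0001
```

Emit:
drive_tool:
  commands:
    - [[0,0,-0.001,-0.005,0],[0,0,-0.002,-0.01,0],[0,0,-0.003,-0.015,0],[0,0,-0.004,-0.02,0],[0,0,-0.005,-0.025,0],[0,0,-0.007,-0.03,0],[0,0,-0.009,-0.035,0],[0,0,-0.0105,-0.04,0]]

```text
time_s: 29.82
position: [0.5024, 0.2953, 0.2813]
tool_rot: [-2.221, 2.222, 0.0]
wrist_force: [1.6, 0.8, 2.4]
gripper_width: -0.0001
```

Emit:
drive_tool:
  commands:
    - [[0,0,-0.002,-0.005,0],[0,0,-0.004,-0.01,0],[0,0,-0.006,-0.015,0],[0,0,-0.0085,-0.02,0],[0,0,-0.011,-0.025,0],[0,0,-0.0135,-0.03,0],[0,0,-0.016,-0.034,0],[0,0,-0.018,-0.037,0]]

```text
time_s: 30.82
position: [0.5204, 0.2952, 0.3183]
tool_rot: [2.221, -2.222, -0.0]
wrist_force: [1.0, 0.7, 2.7]
gripper_width: 0.0
```

Emit:
drive_tool:
  commands:
    - [[0,0,-0.0015,-0.003,0],[0,0,-0.003,-0.006,0],[0,0,-0.005,-0.009,0],[0,0,-0.006,-0.012,0],[0,0,-0.006,-0.015,0],[0,0,-0.006,-0.018,0]]

```text
time_s: 31.58
position: [0.526, 0.295, 0.3359]
tool_rot: [2.221, -2.221, -0.001]
wrist_force: [-0.4, 0.3, -0.5]
gripper_width: 0.0002
```

Contact was held all the way up until it faded near the top stop. I'll move away and check.

Emit:
drive_tool:
  commands:
    - [[0,0,0,-0.04,0],[0,0,0.03,-0.06,0],[0,0,0.08,-0.06,0],[0,0.06,0.1,-0.06,0],[0,0.12,0.1,-0.06,0],[0,0.18,0.1,-0.06,0],[0,0.24,0.1,-0.06,0],[0,0.3,0.1,-0.06,0]]

```text
time_s: 32.58
position: [0.4257, -0.0065, 0.3964]
tool_rot: [-2.221, 2.221, -0.001]
wrist_force: [0.5, -1.0, -0.4]
gripper_width: 0.0003
```

Emit:
drive_tool:
  commands:
    - [[0,0.06,0,0,0],[0,0.12,0,0,0],[0,0.18,0,0,0],[0,0.18,0,0,0],[0,0.18,0,0,0]]

```text
time_s: 33.2
position: [0.4259, -0.1845, 0.3959]
tool_rot: [-2.22, 2.223, 0.002]
wrist_force: [-0.5, 0.5, 0.1]
gripper_width: 0.0002
```

Run:
```python
from h import *
rel()
f=grab('scene','s9');g=grab('top','t9');o=load('s6');
def c(im,x,y,w,h,k): return cv2.resize(im[y:y+h,x:x+w],None,fx=k,fy=k,interpolation=cv2.INTER_CUBIC)
r1=np.hstack([c(o['pixels'],280,275,80,60,5),c(f['pixels'],280,275,80,60,5)])
r2=np.hstack([c(f['pixels'],240,150,200,150,2),c(g['pixels'],120,150,200,150,2)])
save(np.vstack([r1,r2]),'pics/g8.png')
```

```text
t 33.2 p [ 0.4259 -0.1845  0.3959] F [-0.5  0.5  0.1] w 0.0002 q [-0.5   0.06  1.42  0.    1.66  1.07] tilt 0.07
turn to -y -0.001
```

View pics/g8.png

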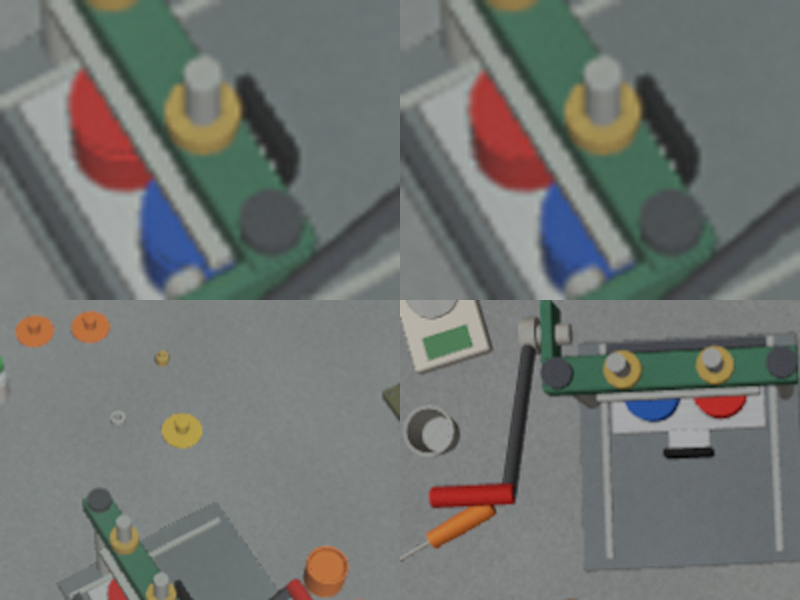

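```bash
python3 -c "
from h import *
print(manip.job_done())"
```

```text
the job is handed in; nothing more can be done
None
```

The job is handed in, at about 33 s of robot time. I laid the red and blue lids on their matching tins and let go of each. I then pushed the tray home against its stop, pressed the lids shut with the lever, eased the lever back up and moved the arm clear.

- **Tray:** the arm met a rigid stop at about 15 N. The image travel read 0.1235 m, and the plate's visible front face biases that low by about 1 mm, so it agrees with 0.125 m.
- **Lids:** sliding felt like 10–12 N at the handle, over about 4 mm of platen travel (4–6 mm expected). It then rose sharply to 20 and 27 N with the handle almost still, and I stopped there. In the last picture the gap under the red lid's flange is gone. The blue rim is mostly hidden by the crosshead, so I judged that lid from the force alone.
- **Lever:** it took about 4 s to ease up under contact and is back at its starting position.
- **Other things:** the yellow and orange lids, bushing, weight, cup and screwdriver look unmoved in the last crops, though I did not measure them. The jar and one of the orange tins are barely or not in that final view. The robot is touching nothing.
- **Disagreements:**
  - The lids met their discs 4–6 mm higher than my measured rim height predicted, but both at the same height.
  - The tray seems to have shifted inward by about 2 mm while I laid the lids, before the push.

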